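Run the shop's roller shutter from its key-switch box

TASK

Run the shop's roller shutter from the grey control box on the desk. First throw its lever out of neutral into the notch marked by the raised stud; then take the key with the flat bar-shaped head from the wooden key stand (leave the two round-headed keys standing in it), push it fully home into the lock on the box, wiggling it past the sticky wafers inside, and turn it a quarter turn clockwise, seen from above. The lock springs back and the shutter runs only while the key is held, so finish still gripping the key, in and turned.

Things in the scene. Friction and masses are not known exactly. Their poses are not given: they have to be found in the camera images.
- console: grey shutter control box, 160 x 260 x 70 mm (its x, y, z), fixed to the desk; origin at the centre of its underside, z up. On its flat top (70 mm up): the lock on its -y side (axis at x 0, y -75 mm) with a steel collar of 52 mm diameter standing 6 mm proud, and the lever on its +y side (hinge line along y at x 0, y +65 mm, 60 mm up)
- lever (a joint): angle of the lever, rad: 0 = upright (neutral, where it starts, held by friction), + leans towards the box's +x, - towards its -x. Pushed past about 0.2 its weight drops it into the notch on that side, at +0.4 or -0.4 (stops), where it stays. About 1 N at the knob moves it
- lever_knob (a point): centre of the lever's dark steel ball knob (diameter 24 mm) on a 9 mm steel stem; it is 85 mm from the hinge, 75 mm above the box top when upright. Nothing but the stem, the flat gate plate and the stud is near it
- stud: raised round steel stud, 10 mm diameter, 14 mm high, standing on the gate plate at box y +95 mm and box x +46 or -46 mm, beside the notch into which the lever must go (the other notch has only a flat screw); origin at its foot, axes parallel to the box's
- slot_mouth (a point): centre of the key slot's mouth in the top face of the brass lock plug, 76 mm above the desk. x runs along the slot and turns with the plug; z up. Slot 18 x 7 mm, 32 deep, straight down. Two sticky wafers sit askew in it (about 0.45 rad, opposite ways) 11 and 22 mm down: a straight push jams on them; twisting the key +-0.1 rad to and fro under a push of about 10 N frees it
- plug (a joint): turn of the lock plug, rad: 0 at rest (slot along the box's y axis), grows clockwise seen from above; a quarter turn is 1.57, stop at 1.6. A spring (0.08 N m at rest, 0.21 at a quarter turn) drives it back to 0. The key has about 0.13 rad of play in the slot, so the hand must turn about that much more
- key_bow (a point): centre of the key's head, a black bar 40 (x) x 10 (y) x 30 (z) mm; grip it over the 10 mm. z up, x along the head's and the blade's width. It is 27 mm above the underside of the key's round steel shoulder (26 mm diameter, 4 mm thick) and 55 mm above the blade's tip. The key starts upright, blade down, shoulder resting on the stand's top; 50 g. A half turn makes no difference to it
- key_tip (a point): centre of the lower end of the key's flat steel blade, axes as key_bow. The blade is 16 (x) x 5 (y) x 28 (z) mm below the shoulder, its lower end rounded with 2.5 mm radius. Home: the shoulder's underside rests on the lock plug's face, the tip 28 mm below the slot's mouth
- key: the same key; its origin is at the lower end of the blade
- stand: wooden key stand, 190 (x) x 60 (y) x 40 (z) mm, fixed; origin at the centre of its underside. Three slots in a row along its x, at x -60, 0 and +60 mm, with a key in each; the slots are 31 mm deep and loose
- roundkey1_head (a point): centre of the round black head (diameter 22 mm, 26 mm high) of another key in the stand; not to be disturbed
- roundkey2_head (a point): the same for the second round-headed key
Not all that is in view belongs to the job. What is shaped like the key but blue is not meant.

How it is judged:
On the way, in this order (a step that is already met when the one before it is completed fails the run):
1. the lever is in the notch beside the raised stud, the lock not yet turned (x of lever_knob in the frame of stud between -0.021 and 0.021 m and value of joint plug below 0.3 rad), for 0.2 s.
2. the key is fully home in the lock (z of key_tip in the frame of slot_mouth below -0.0245 m and horizontal distance between key_tip and slot_mouth below 0.005 m), for 0.1 s.
3. the key has turned the lock a quarter turn (value of joint plug above 1.3 rad), for 0.2 s.
At the end, for the whole second after the job is handed in: Lever in the notch beside the stud (knob within 21 mm of the stud along the box's x), key in the lock within 3.5 mm of fully home and 5 mm of the slot's axis, plug held turned clockwise by at least 1.3 rad against its spring, fingers still gripping the key (over 2 N) (all of step 2 and value of joint plug above 1.3 rad and contact force between the fingers and key above 2 N and x of lever_knob in the frame of stud between -0.021 and 0.021 m); the arm keeps its last pose, push and grip.
It fails at once if a round-headed key is disturbed (its head moved more than 15 mm) (distance of any of roundkey1_head, roundkey2_head from where it was at the start of the episode above 0.015 m).
It also fails if it takes over 72 s, if anything falls off the work surface, if the arm or the gripper's body presses on something with over 40 N, if the wrist force passes 120 N, or if a joint passes its speed limit or range.

ROBOT

A 7-joint arm with a two-finger parallel gripper is mounted at the origin on the work surface. World frame = base frame: x ahead of the robot, y to its left, z up, the work surface at z = 0. Lengths are in m, angles in rad, forces in N, time in s.
With the tool pointing down it reaches from about 0.4 to 0.9 m from the base axis. Payload 5.5 kg.
Tool frame: the origin (TCP) lies midway between the tips of the shut fingers; the grasp point (between the pads) lies 19 mm behind it (manip.grip_depth is the distance from the TCP to the grasp point, in m); z points along the fingers, y is the line along which they close (so a half turn about z gives the same grasp; the last joint's range is limited). The gripper opens to 92 mm and grips with 3 to 60 N. Pads are 19 mm wide; open, the fingers measure 130 mm over their backs; the gripper's body (75 mm by 190 mm) begins 47 mm behind the grasp point.
Start: joints at [1.416, 0.501, -0.427, 1.55, 0.221, 1.138, -0.21], TCP at [0.264, -0.594, 0.227] pointing down, gripper open.
Joint ranges: [-2.88, 2.88], [-0.31, 2.03], [-1.54, 1.56], [0.2, 2.42], [-1.41, 4.55], [0.19, 2.02], [-2.57, 2.57]. Speed limits (rad/s): [2.57, 2.57, 3.14, 3.14, 3.14, 3.14, 3.14].

INTERFACE

Orientations are given as a unit quaternion [x, y, z, w].
In Python, from bench import manip, effector, viewer gives the robot as it stands. Calls block until the motion is done:
- manip.move_pose(position, orientation): joint-space move of the TCP to a pose.
- manip.servo_line(position, ori=None, vel=0.15): straight line of the TCP; ori=None keeps the orientation; vel is the mean speed in m/s.
- manip.movej(angles): joint-space move.
- effector.open_jaws() and effector.close(f_grip=None): open the fingers fully, or close them until they stop; f_grip is the grip in N (None keeps the last).
- manip.sleep(seconds).
- manip.solve_ik(position, orientation): joint angles nearest the present ones, or None.
- viewer.get_image(name): name is "scene" or "top" or "wrist"; returns the picture (400x640x3 uint8, red, green, blue); there is no depth.
- viewer.get_calibration(name): a dict with "vfov" (degrees; the focal length in pixels is half the picture's height over the tangent of half this angle, whatever the lens; pixels are square), "cx", "cy" (the principal point, pixels), "eye" and "attitude" of the camera in the world. Camera axes: x right, y down, z forward; pixel columns grow to the right and rows downward; lengths in m; the calibration is good to about 2 mm. A picture is of the moment at which its call begins: read the wrist's pose just before it. get_calibration takes no time and is no camera call; for the wrist camera it gives the pose at the moment of the call.
A pose or a line that the arm cannot do raises manip.PlanningError and nothing moves.
- manip.hand_in(): hands the job in; it is judged then, once.
Readings, each from a call of its own:
- manip.current_clock(): time.
- manip.current_q(): joint angles.
- manip.current_joint_velocities(): joint speeds.
- manip.current_tau(): joint torques, N m.
- manip.current_tool_pos(): TCP position.
- manip.current_tcp_rot(): TCP orientation.
- manip.current_force(): force on the tool from outside, world axes, zero at the start.
- manip.current_wrist_torque(): the same for the moment, N m.
- manip.current_finger_gap(): finger opening in m.
- manip.current_gripper_force(): force on a finger pad.
Only numpy, scipy, OpenCV 4.12 (cv2) and the standard library are available. Lean on these libraries where they do the work, as an engineer would, in place of code of your own. Each camera call takes 0.05 s, during which the arm holds its last target. There are 200 camera calls.

## Working session

There is one attempt and no reset: what is moved stays moved. The work goes in short steps, each a Python script; the robot and the scene stay as the last script left them, time stands still between calls to the robot, and variables do not carry over. Pictures are saved under pics/ and viewed, at most 10 in all, crops included, and the job is handed in when it is done.

```bash
mkdir -p pics; ls; python3 - <<'E'
from bench import manip, effector, viewer
import cv2
for n in ["scene","top"]:
    im=viewer.get_image(n); cv2.imwrite(f"pics/{n}0.png",im[:,:,::-1])
for n in ["scene","top","wrist"]: print(n,viewer.get_calibration(n))
print(manip.current_tcp_rot(),manip.current_clock(),manip.current_finger_gap())
E
```

```text
pics
scene {'vfov': 53.950167943334904, 'cx': 321.81135047588424, 'cy': 202.52734764055842, 'eye': array([1.17726695, 0.16516727, 0.57821952]), 'attitude': array([ 0.53601701,  0.70839929, -0.365383  , -0.27812134])}
top {'vfov': 48.01287759657044, 'cx': 319.5965114558611, 'cy': 202.89676234959026, 'eye': array([ 0.43612108, -0.03735255,  1.24207043]), 'attitude': array([-0.69925017,  0.71295881, -0.03306398,  0.04056727])}
wrist {'vfov': 66.81575214760997, 'cx': 319.3473253058259, 'cy': 196.0854307213112, 'eye': array([ 0.3363803 , -0.56253019,  0.38383695]), 'attitude': array([ 0.8292333 , -0.53901956, -0.08142656,  0.12328728])}
[ 9.78251449e-01  2.07420600e-01 -1.50386229e-04 -8.80502586e-04] 0.1 0.09129116588425967
```

View pics/scene0.png

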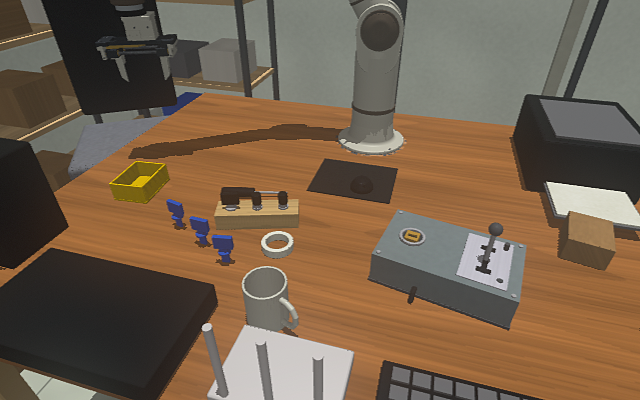

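View pics/top0.png

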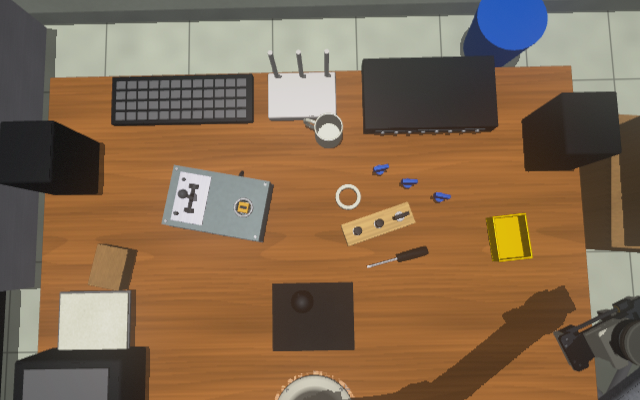

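The scene shows the box with its lock left and lever right, and the stand with the screwdriver behind it. In the top view the box is at about (217,203), the lock at (243,207), and the bar key at about (401,216). I'll enlarge these areas.

```bash
python3 - <<'E'
import cv2,numpy as np
t=cv2.imread("pics/top0.png");s=cv2.imread("pics/scene0.png")
R=lambda im,x,y,w,h,f:cv2.resize(im[y:y+h,x:x+w],None,fx=f,fy=f,interpolation=cv2.INTER_CUBIC)
a=R(t,155,155,130,100,6)
cv2.imwrite("pics/c1.png",a)
b=R(t,335,195,90,60,8); cv2.imwrite("pics/c2.png",b)
cv2.imwrite("pics/c3.png",R(s,360,200,175,130,4.5))
E
```

```text
(no output)
```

View pics/c1.png

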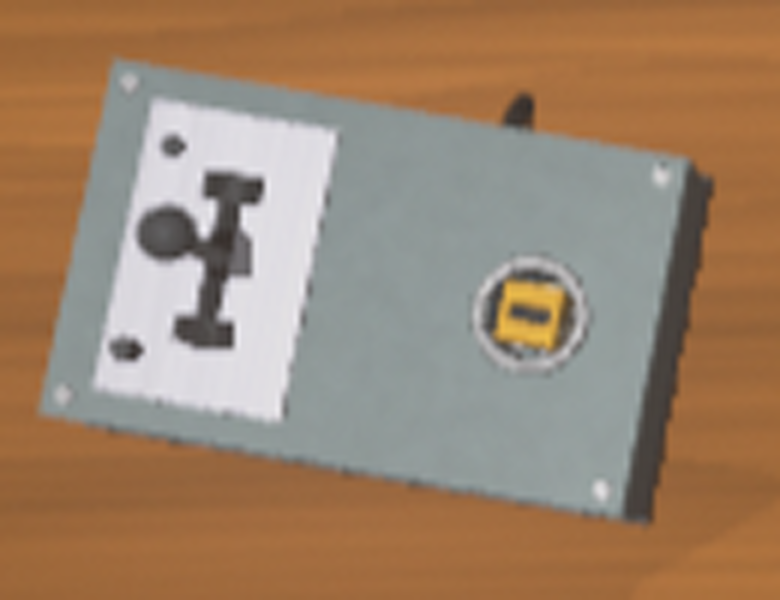

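View pics/c2.png

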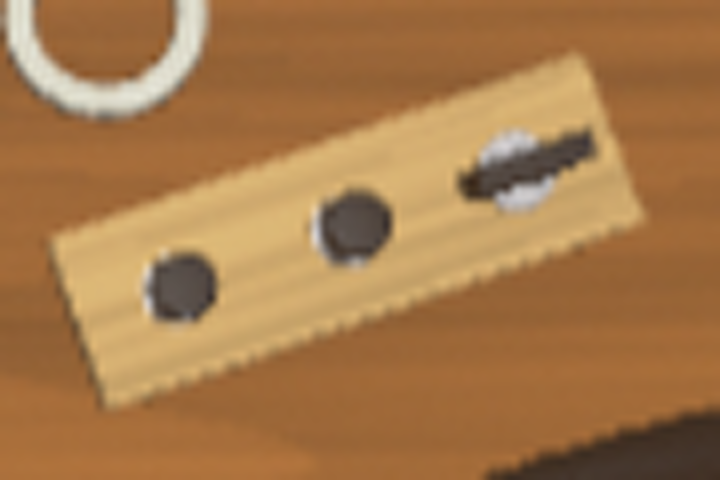

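View pics/c3.png

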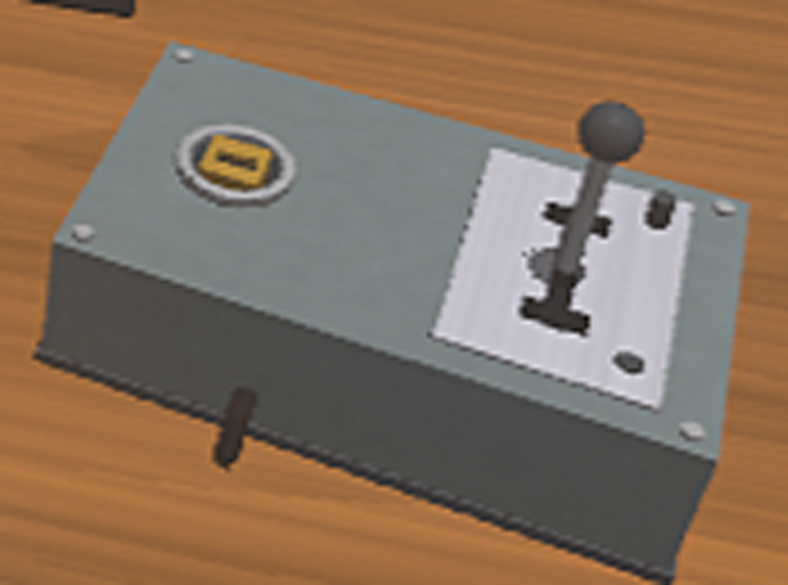

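The raised stud is at crop 1 (127,350), i.e. top-view pixel (176,213), on the box's -x side facing the robot. The scene crop agrees: raised at (660,210), with the flat screw opposite. So the lever goes to -x. Next I fit the box and stand poses.

```bash
cat > h.py <<'E'
from bench import manip, effector, viewer
import numpy as np, cv2, json
from scipy.spatial.transform import Rotation as Rn
from scipy.optimize import least_squares
def proj(P,c):
    q=Rn.from_quat(c["attitude"]).inv().apply(np.atleast_2d(P)-c["eye"])
    f=200/np.tan(np.radians(c["vfov"])/2)
    return np.c_[c["cx"]+f*q[:,0]/q[:,2], c["cy"]+f*q[:,1]/q[:,2]]
def ray(u,z,c):
    f=200/np.tan(np.radians(c["vfov"])/2)
    d=Rn.from_quat(c["attitude"]).apply([(u[0]-c["cx"])/f,(u[1]-c["cy"])/f,1])
    return c["eye"]+d*(z-c["eye"][2])/d[2]
def place(p,L):  # p=x,y,yaw ; L local points
    return Rn.from_euler("z",p[2]).apply(np.atleast_2d(L))+[p[0],p[1],0]
def fit(L,U,c,p0):
    r=least_squares(lambda p:(proj(place(p,L),c)-U).ravel(),p0)
    return r.x, np.abs(r.fun).max()
def down(yaw): # tool y axis (closing line) at world angle yaw, z down
    return (Rn.from_euler("z",yaw)*Rn.from_euler("x",np.pi)).as_quat()
# with rot x by pi: tool x -> world x(yaw), tool y -> -y(yaw): closing line = yaw+90deg
E
python3 - <<'E'
from h import *
c=viewer.get_calibration("top")
un=lambda a,x0,y0,f:(np.array(a,float)+.5)/f-.5+[x0,y0]
U=un([(115,60),(692,160),(622,520),(42,412),(530,313),(168,233),(127,350),(175,146)],155,155,6)
L=[(.08,.13,.07),(.08,-.13,.07),(-.08,-.13,.07),(-.08,.13,.07),(0,-.075,.076),(0,.065,.145),(-.046,.095,.078),(.046,.095,.07)]
p,e=fit(L,U,c,[.45,.1,0]);print("box",p,e)
print(proj(place(p,L),c)-U)
V=un([(577,55),(645,215),(108,408),(50,240),(515,170),(181,287)],335,195,8)
hx=.095
L2=np.array([(hx,.03,.04),(hx,-.03,.04),(-hx,-.03,.04),(-hx,.03,.04),(.06,0,.044),(-.06,0,.08)])
res=[]
for s in (0,np.pi):
    s_,e2=fit(L2,V,c,[.4,-.2,-1.9+s]) ;print("stand",s_,e2)
    if not res or e2<res[1]: res=(s_,e2)
b=un([(462,187),(593,143)],335,195,8); A=[ray(u,.082,c) for u in b]; print("bow",A,(A[0]+A[1])/2,np.arctan2(*(A[1]-A[0])[[1,0]]))
json.dump(dict(box=list(p),stand=list(res[0])),open("s.json","w"))
print("slot",place(p,L[4]),"knob",place(p,L[5]),"key",place(res[0],[.06,0,.067]))
# closing-line/IK for slot with turn
sl=place(p,[0,-.075,.095])[0]
q0=manip.current_q()
for k in (0,1):
  for d in np.arange(0.2,-1.95,-.3):
    q=manip.solve_ik(sl,down(p[2]+np.pi/2+k*np.pi+d)); print(k,round(d,2),None if q is None else np.round(q,2))
E
```

```text
box [ 0.56628088  0.24751118 -0.1967339 ] 0.9143010718807147
[[ 0.11207036 -0.45449081]
 [-0.12458989 -0.16225502]
 [-0.0082713  -0.33536219]
 [-0.50161675  0.0820079 ]
 [ 0.19844447  0.1590878 ]
 [-0.0148368   0.91430107]
 [ 0.04147004 -0.21451156]
 [ 0.3006721  -0.05306713]]
stand [ 0.50395849 -0.17994549 -1.24852945] 0.5265009712059339
stand [ 0.50395849 -0.17994549 -1.24852945] 0.5265008988276918
bow [array([ 0.514708  , -0.21327723,  0.082     ]), array([ 0.52812042, -0.25604155,  0.082     ])] [ 0.52141421 -0.23465939  0.082     ] -1.2668771382169997
slot [[0.55162084 0.17395791 0.076     ]] knob [[0.57898626 0.31125734 0.145     ]] key [[ 0.52296154 -0.23685668  0.067     ]]
0 0.2 [ 0.29  0.67 -0.86  1.83  0.63  0.94 -0.85]
0 -0.1 [ 0.34  0.71 -0.95  1.83  0.7   0.98 -1.21]
0 -0.4 [ 0.36  0.74 -0.99  1.82  0.73  1.   -1.53]
0 -0.7 [ 0.36  0.73 -0.98  1.83  0.72  0.99 -1.82]
0 -1.0 [ 0.32  0.7  -0.91  1.83  0.67  0.96 -2.08]
0 -1.3 [ 0.27  0.66 -0.84  1.83  0.61  0.93 -2.34]
0 -1.6 [ 0.13  0.59 -0.63  1.83  0.44  0.87 -2.51]
0 -1.9 [-0.26  0.51 -0.12  1.85  0.08  0.79 -2.52]
1 0.2 [ 0.51  0.97 -1.31  1.82  1.01  1.21  2.02]
1 -0.1 [ 0.51  0.97 -1.31  1.82  1.01  1.21  1.72]
1 -0.4 [ 0.51  0.97 -1.31  1.82  1.01  1.21  1.42]
1 -0.7 [ 0.51  0.97 -1.31  1.82  1.01  1.21  1.12]
1 -1.0 [ 0.21  0.63 -0.75  1.83  0.54  0.9   1.16]
1 -1.3 [ 0.22  0.63 -0.76  1.83  0.54  0.9   0.85]
1 -1.6 [ 0.22  0.63 -0.76  1.83  0.54  0.9   0.55]
1 -1.9 [ 0.22  0.63 -0.77  1.83  0.55  0.9   0.25]
```

```bash
python3 - <<'E'
from h import *
S=json.load(open("s.json"));p=S["box"];s=S["stand"]
W=lambda x,y,z:place(p,[x,y,z])[0]
o=down(p[2])
effector.close(20)
manip.move_pose(W(.06,.065,.24),o)
manip.servo_line(W(.06,.065,.125),vel=.2)
manip.servo_line(W(-.008,.065,.125),vel=.08); print(manip.current_force())
manip.servo_line(W(-.008,.065,.24),vel=.25); print(manip.current_force(),manip.current_clock())
effector.open_jaws()
k=place(s,[.06,0,.0])[0]
manip.move_pose(k+[0,0,.19],down(-1.26))
c=viewer.get_calibration("wrist");w=viewer.get_image("wrist");t=viewer.get_image("top")
json.dump({a:np.array(b).tolist() for a,b in c.items()},open("w1.json","w"))
cv2.imwrite("pics/w1.png",w[:,:,::-1])
a=cv2.resize(t[150:250,150:280],None,fx=3,fy=3)
cv2.imwrite("pics/w1t.png",np.vstack([w[:,:,::-1],cv2.copyMakeBorder(a[:200],0,0,0,640-390,0)[:, :, ::-1]]))
print(manip.current_tool_pos(),k,manip.current_clock())
print(proj([k+[0,0,.067],place(s,[0,0,.067])[0]],c))
E
```

```text
[0.20099873 0.28632071 0.31582069]
[-0.01029974 -0.24132228 -0.87943418] 7.2583
[ 0.52381785 -0.23533584  0.19003274] [ 0.52296154 -0.23685668  0.        ] 10.8167
[[321.22923706 188.80194976]
 [321.61775091 245.46727914]]
```

View pics/w1t.png

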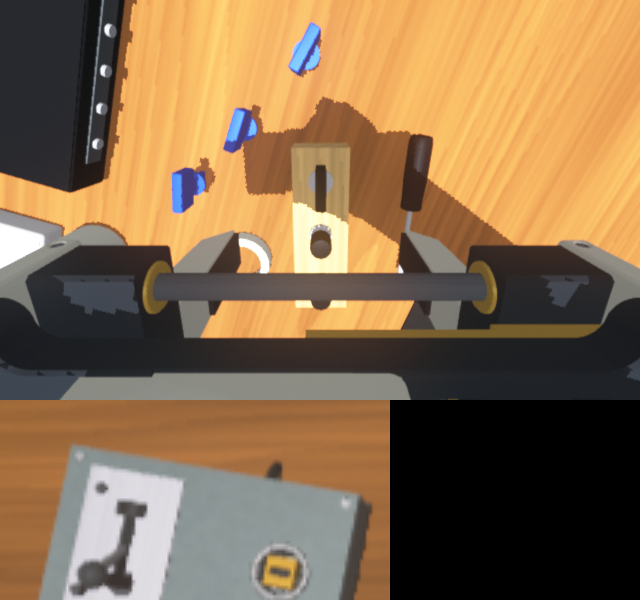

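The lever now lies in the stud's notch. In the wrist view the bar head is centred near (321,188), which matches the prediction, so I grasp it.

```bash
python3 - <<'E'
from h import *
S=json.load(open("s.json"));p=S["box"];s=S["stand"]
k=place(s,[.06,0,.0])[0]
print(manip.current_tool_pos())
manip.servo_line(k+[0,0,.053],vel=.12); print(manip.current_tool_pos(),k)
effector.close(45); print(manip.current_finger_gap(),manip.current_gripper_force(),manip.current_force())
manip.servo_line(k+[0,0,.13],vel=.1); print(manip.current_finger_gap(),manip.current_force())
sl=place(p,[0,-.075,0])[0]
manip.move_pose(sl+[0,0,.150],down(p[2]-np.pi/2)); manip.sleep(.3)
c=viewer.get_calibration("wrist");P=manip.current_tool_pos();r=manip.current_tcp_rot();w=viewer.get_image("wrist")
json.dump({a:np.array(b).tolist() for a,b in c.items()},open("w2.json","w"))
cv2.imwrite("pics/w2.png",w[:,:,::-1])
print(P,sl,Rn.from_quat(r).as_matrix().round(4),manip.current_clock())
uv=proj([sl+[0,0,.076],P-[0,0,.036+.0-.0]],c);print(uv)
x,y=np.clip(uv.mean(0).astype(int)-[80,70],0,[480,260]);print(x,y)
cv2.imwrite("pics/w2c.png",cv2.resize(w[y:y+140,x:x+160,::-1],None,fx=4,fy=4,interpolation=cv2.INTER_CUBIC))
E
```

```text
[ 0.52381785 -0.23533584  0.19003274]
[ 0.52365463 -0.23713775  0.05379478] [ 0.52296154 -0.23685668  0.        ]
0.009324099022165777 44.9999874830246 [-0.68130211  0.11183001 -0.48071577]
0.009625796447232658 [ 0.08283193  0.77529592 -0.30912916]
[0.55161289 0.17393149 0.15000666] [0.55162084 0.17395791 0.        ] [[-1.955e-01 -9.807e-01 -0.000e+00]
 [-9.807e-01  1.955e-01 -1.000e-04]
 [ 1.000e-04  0.000e+00 -1.000e+00]] 18.25
[[320.10979483 206.74106661]
 [320.30130146 224.6238602 ]]
240 145
```

View pics/w2c.png

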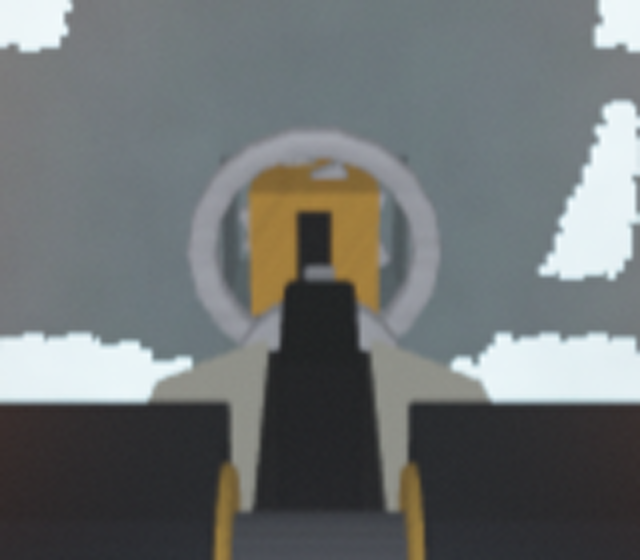

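The crop shows the slot's narrow-direction centre at crop column 314, with its far end at row 212. The blade's front end is at columns 305–332 with its lower edge at row 265–280, so the key is off by about 1 mm sideways. Next I compute the relative offset.

```bash
python3 - <<'E'
from h import *
c={a:np.array(b) for a,b in json.load(open("w2.json")).items()}
p=json.load(open("s.json"))["box"];sl=place(p,[0,-.075,.076])[0]
P=np.array([.55161,.17393,.15]);ex=np.array([-.1955,-.9807,0]);ey=np.array([-.9807,.1955,0])
px=lambda u,v:np.array([240+(u+.5)/4-.5,145+(v+.5)/4-.5])
d=lambda X:np.round([1e3*(X-P)@ex,1e3*(X-P)@ey],2)
print("eye",c["eye"],"z axis",Rn.from_quat(c["attitude"]).apply([0,0,1]))
print("collar L,R,top",[d(ray(px(*u),.076,c)) for u in [(189,250),(441,250),(315,128)]])
print("slot far end",d(ray(px(314,212),.076,c)),"->centre x -9")
for z in (.106,.108,.111): print("blade front",z,[d(ray(px(318.5,v),z,c)) for v in (265,280)],"-> tip x -8")
E
```

```text
eye [0.53687153 0.09572564 0.30805082] z axis [ 0.05603431  0.285628   -0.956701  ]
collar L,R,top [array([ -0.34, -26.88]), array([-0.37, 24.07]), array([24.94, -1.38])]
slot far end [ 7.69 -1.6 ] ->centre x -9
blade front 0.106 [array([ 7.17, -0.72]), array([ 4.35, -0.72])] -> tip x -8
blade front 0.108 [array([ 7.89, -0.72]), array([ 5.1 , -0.72])] -> tip x -8
blade front 0.111 [array([ 8.97, -0.72]), array([ 6.21, -0.72])] -> tip x -8
```

```bash
python3 - <<'E'
from h import *
ex=np.array([-.1955,-.9807,0]);ey=np.array([-.9807,.1955,0])
sl=np.array([.55161,.17393,0])-1.0e-3*ex-0.8e-3*ey
p=json.load(open("s.json"))["box"]
effector.close(60)
o=down(p[2]-np.pi/2)
manip.servo_line(sl+[0,0,.122],o,vel=.06);manip.sleep(.2)
f0=manip.current_force();print(f0)
z=.122
while z>.100:
    z-=.0015; manip.servo_line(sl+[0,0,z],o,vel=.03)
    f=manip.current_force()-f0; P=manip.current_tool_pos()
    print(round(z,4),P[2].round(4),(1e3*(P-sl)@ex).round(2),(1e3*(P-sl)@ey).round(2),"F",f@ex,f@ey,f[2])
    if f[2]>8: break
print(manip.current_clock(),manip.current_wrist_torque())
np.save("f0.npy",f0)
E
```

```text
[ 0.24836327 -0.2702744   0.08051938]
0.1205 0.1205 0.1 -0.04 F -0.27255029980900797 0.7432455155144462 -0.3218170090991843
0.119 0.1189 0.08 0.02 F -0.6921613282540892 -0.15851077659932708 -0.6633684888329825
0.1175 0.1174 0.04 0.06 F -0.10239831521799017 1.616650056068023 -1.3109073706357521
0.116 0.1159 0.06 0.05 F -1.2068673480843524 0.1786031019139204 -1.0187977232013308
0.1145 0.1145 -0.11 0.02 F -0.7404709264114813 0.23690852865458367 -0.9095095620568189
0.113 0.113 -0.18 0.02 F -1.8040480250110487 0.3573880874959858 -0.23876975710428494
0.1115 0.1114 -0.18 0.03 F -1.3698295181525275 -0.007526727174227262 -0.7913650882727213
0.11 0.1099 -0.18 0.02 F -1.4467219703104464 0.6314516383845105 -0.822976087284707
0.1085 0.1084 -0.12 -0.0 F -3.167770521107118 -0.31032277288995647 -0.5598011600075852
0.107 0.1069 -0.13 0.02 F -1.9196779387878233 0.7716481528923136 -1.48885560276684
0.1055 0.1055 -0.16 -0.04 F -3.100402744014855 0.5892905045789538 -1.2073744589428683
0.104 0.1044 -0.2 -0.35 F -1.799757813577844 0.2872420229339176 3.8304331423798055
0.1025 0.1031 -0.22 -0.49 F -1.0495300536421195 0.43757432313978956 3.6905349915059764
0.101 0.1023 -0.35 -0.56 F -0.2453665487147032 1.6025700723126477 9.893676146512972
22.7833 [0.09302942 0.12544709 0.06377235]
```

The key is in the slot and resting on the first wafer. I'll wiggle it under force control.

```bash
python3 - <<'E'
from h import *
ex=np.array([-.1955,-.9807,0]);ey=np.array([-.9807,.1955,0])
sl=np.array([.55161,.17393,0])-1.0e-3*ex-0.8e-3*ey
p=json.load(open("s.json"))["box"];f0=np.load("f0.npy")
zc=.101;n=0;t0=manip.current_clock();s=1
while manip.current_clock()-t0<14:
    P=manip.current_tool_pos();F=(manip.current_force()-f0)[2]
    zc=zc+np.clip((F-11)*2e-4,-.0015,.001)
    s=-s;n+=1
    try: manip.servo_line(sl+[0,0,zc],down(p[2]-np.pi/2+.12*s),vel=.02)
    except manip.PlanningError as e: print(e);break
    P=manip.current_tool_pos();F=(manip.current_force()-f0)
    if n%3==0: print(n,round(manip.current_clock(),2),round(zc,4),P[2].round(4),F[2].round(1),manip.current_wrist_torque()[2].round(2),manip.current_finger_gap().round(4))
    if P[2]<.0915 and F[2]>12: break
print(zc,P,manip.current_clock())
E
```

```text
Traceback (most recent call last):
AttributeError: 'float' object has no attribute 'round'
```

```bash
cat > wig.py <<'E'
from h import *
import sys
ex=np.array([-.1955,-.9807,0]);ey=np.array([-.9807,.1955,0])
sl=np.array([.55161,.17393,0])-1.0e-3*ex-0.8e-3*ey
p=json.load(open("s.json"))["box"];f0=np.load("f0.npy")
zc=float(sys.argv[1]);T=float(sys.argv[2]);A=float(sys.argv[3]);n=0;t0=manip.current_clock();s=1
while manip.current_clock()-t0<T:
    F=(manip.current_force()-f0)[2]
    zc=zc+np.clip((F-11)*2e-4,-.0015,.001)
    s=-s;n+=1
    manip.servo_line(sl+[0,0,zc],down(p[2]-np.pi/2+A*s),vel=.02)
    P=manip.current_tool_pos();F=(manip.current_force()-f0)
    if n%2==0: print(n,*np.round([manip.current_clock(),zc,P[2],F[2],manip.current_wrist_torque()[2],manip.current_finger_gap()],4))
    if P[2]<.0915 and F[2]>12: break
print(zc,P,manip.current_clock())
E
python3 wig.py .1008 8 .12
```

```text
2 24.475 0.0978 0.0976 -0.7199 0.0216 0.0098
4 25.2583 0.0948 0.0948 1.0729 -0.0254 0.0094
6 26.0417 0.0918 0.0927 6.2165 -0.0436 0.0095
8 26.825 0.0893 0.0894 3.5491 -0.0417 0.0097
10 27.6083 0.0875 0.0889 12.7785 0.0426 0.0099
0.08748644499833344 [0.5528334  0.17509649 0.08887831] 27.6083
```

```bash
sed -i 's/if P\[2\]<.0915 and F\[2\]>12: break/if F[2]>18: break/' wig.py; python3 wig.py .0875 1.5 .12; python3 - <<'E'
from h import *
p=json.load(open("s.json"))["box"]
c=viewer.get_calibration("wrist");P=manip.current_tool_pos();w=viewer.get_image("wrist");t=viewer.get_image("scene")
a=cv2.resize(w[150:290,240:400],None,fx=3.5,fy=3.5,interpolation=cv2.INTER_CUBIC)
cv2.imwrite("pics/w3.png",a[:,:,::-1])
print(P,manip.current_force())
sh=np.array([P[0],P[1],0]);ex=np.array([-.1955,-.9807,0])
for z in (.076,.080,.084): print(z,(proj(sh+13e-3*ex+[0,0,z],c)-[240,150])*3.5)
E
```

```text
2 28.3917 0.0876 0.0889 12.243 0.0221 0.0098
4 29.175 0.0877 0.0889 11.5058 0.0803 0.01
0.08766240574287423 [0.55279458 0.17510266 0.08888916] 29.175
[0.55279458 0.17510266 0.08888916] [ 1.16963778  2.5323483  11.2119682 ]
0.076 [[290.27049571 243.12824883]]
0.08 [[290.54456569 251.77821165]]
0.084 [[290.83059823 260.805727  ]]
```

View pics/w3.png

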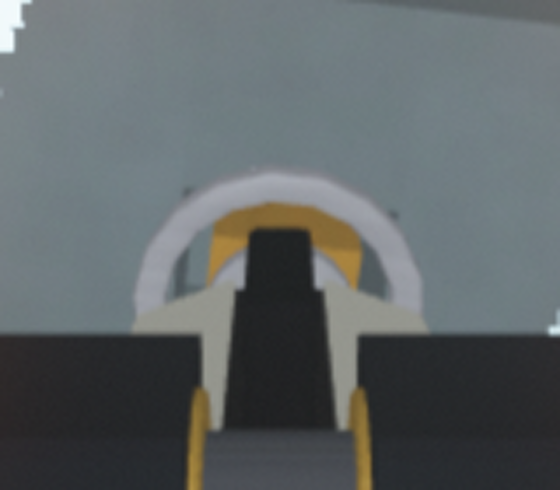

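The shoulder sits on the plug face, and the depth no longer changes under wiggling at 12 N, so the key is home. Now I turn it.

```bash
python3 - <<'E'
from h import *
ex=np.array([-.1955,-.9807,0]);ey=np.array([-.9807,.1955,0])
sl=np.array([.55161,.17393,0])-1.0e-3*ex-0.8e-3*ey
p=json.load(open("s.json"))["box"]
for a in list(np.arange(0,-1.7,-.15))+[-1.72]:
    manip.servo_line(sl+[0,0,.0877],down(p[2]-np.pi/2+a),vel=.02)
    R=Rn.from_quat(manip.current_tcp_rot()).as_matrix();F=manip.current_force()
    yaw=np.arctan2(R[1,0],R[0,0])-(p[2]-np.pi/2)
    print(*np.round([a,(yaw+np.pi)%(2*np.pi)-np.pi,manip.current_tool_pos()[2],*F,manip.current_wrist_torque()[2],manip.current_finger_gap()],3))
manip.sleep(.5)
w=viewer.get_image("wrist");print(manip.current_clock(),manip.current_gripper_force(),manip.current_tool_pos()-sl)
a=cv2.resize(w[130:290,220:420],None,fx=3.5,fy=3.5,interpolation=cv2.INTER_CUBIC)
cv2.imwrite("pics/w4.png",a[:,:,::-1])
E
```

```text
0.0 -0.0 0.089 -0.16 1.531 11.199 -0.063 0.01
-0.15 -0.15 0.089 0.584 2.204 10.59 0.04 0.01
-0.3 -0.3 0.089 0.318 2.249 11.287 0.057 0.009
-0.45 -0.45 0.089 0.599 2.373 10.086 0.16 0.009
-0.6 -0.6 0.089 0.959 2.853 10.953 0.055 0.009
-0.75 -0.75 0.089 0.074 2.343 10.472 0.098 0.01
-0.9 -0.9 0.089 -0.034 2.387 10.436 0.103 0.009
-1.05 -1.049 0.089 0.705 3.02 10.495 0.145 0.01
-1.2 -1.199 0.089 -0.37 3.242 11.086 0.124 0.009
-1.35 -1.349 0.089 -0.014 2.949 10.954 0.163 0.01
-1.5 -1.499 0.089 -0.034 3.036 10.204 0.172 0.01
-1.65 -1.649 0.089 -0.024 2.916 10.596 0.19 0.01
-1.72 -1.719 0.089 -0.221 2.309 10.184 0.171 0.01
33.6417 60.02066910266876 [-3.25239166e-05  9.18615441e-04  8.88841130e-02]
```

View pics/w4.png

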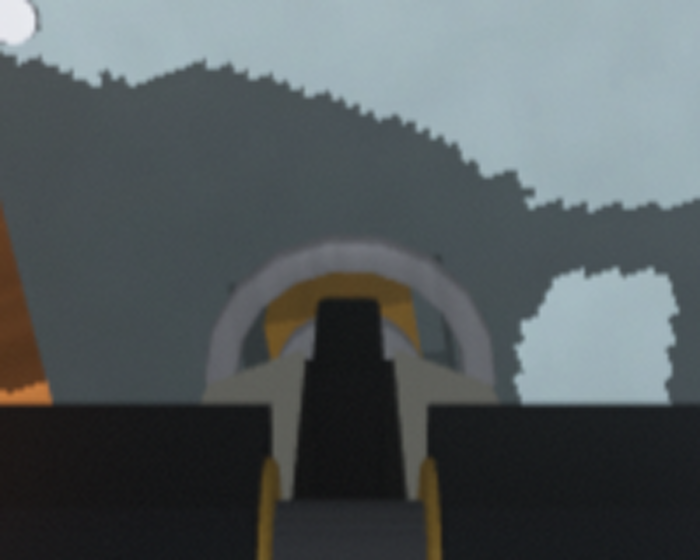

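The brass plug has turned with the key, and a wrist torque of about 0.18 N m matches the spring near a quarter turn. The key is still down and gripped at 60 N.

```bash
python3 -c "
from bench import manip
print(manip.hand_in())"
```

```text
the job is handed in; nothing more can be done
None
```

I handed the job in at about 34 s: the lever is in the stud's notch, the bar-headed key is fully home, and it is held turned about a quarter turn (estimated from hand angle and spring torque) with a 60 N grip; the verdict was not shown.

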